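Load the stirring bars and start the paint mixer

ROBOT

A 7-joint arm with a two-finger parallel gripper is mounted at the origin on the work surface. World frame = base frame: x ahead of the robot, y to its left, z up, the work surface at z = 0. Lengths are in m, angles in rad, forces in N, time in s.
With the tool pointing down it reaches from about 0.4 to 0.85 m from the base axis. Payload 10.4 kg.
Tool frame: the origin (TCP) lies at the centre of the arm's flange, where the gripper is bolted on; the fingertips stand 182 mm ahead of it and the grasp point (between the pads) lies r.grasp_offset ahead of it (r.grasp_offset is the distance from the TCP to the grasp point, in m); z points along the fingers, y is the line along which they close (so a half turn about z gives the same grasp; the last joint's range is limited). The gripper opens to 87 mm and grips with 3 to 60 N. Pads are 19 mm wide; open, the fingers measure 117 mm over their backs; the gripper's body (75 mm by 190 mm) begins 51 mm behind the grasp point.
Start: joints at [1.206, 0.332, -0.065, 1.46, 0.022, 1.35, -0.088], TCP at [0.21, -0.589, 0.405] pointing down, gripper open.
Joint ranges: [-2.6, 2.6], [-0.5, 2.12], [-1.47, 1.34], [0.16, 2.42], [-1.27, 4.41], [0.06, 2.06], [-2.6, 2.6]. Speed limits (rad/s): [2.22, 2.22, 2.79, 2.79, 3.14, 3.14, 3.14].

INTERFACE

Orientations are given as a unit quaternion [x, y, z, w].
In Python, from bench import status, vision, job, spotter, r gives the robot as it stands. The module is installed in compiled form; this text tells all that it offers.
- The arm moves only by the tool play_rows, never from a script. Its argument "series" is a list of rows, each a list of 6 numbers: the shift along the tool's x, y, z each as a share of 150 mm, from -1 to 1, then the turn, a rotation vector about the tool's x, y, z each as a share of 30 degrees, from -1 to 1. In form: [[x, y, z, ax, ay, az], ...]. A call has 1 to 5 rows; each row is the pose to reach, as a shift and turn from the pose commanded when the call began, along the tool's axes at that moment; what a row does not reach only later rows make up. A row lasts 1/10 s, in which the tool goes at most 50 mm and 8.59 degrees, less where a joint would pass 70% of its speed; a pose out of reach is approached as far as the arm can. A call with a number of a shift or a turn outside -1 to 1 is refused whole. A call with a gripper value outside its range is refused whole. "fingers" is the opening, from -1 (shut) to 1 (fully open), set as the call begins (left out, the last holds). The fingers move at their own pace and stop on an object; "squeeze" is the grip in N (left out, the last holds). Time passes only in rows, so rows that repeat a pose let the fingers close. It gives the time, the measured TCP pose, the force, the opening and the grip force at its end, in the units of the state.
- status.read_state(): the state, without advancing time (a new reading comes with each control period).
- vision.camera(name): name is "side" or "top" or "wrist"; returns the picture (384x512x3 uint8, blue, green, red); there is no depth.
- vision.calibration(name): a dict with "fx", "fy", "cx", "cy" (pixels), "rvec" (rotation vector, rad) and "tvec" (3), from world to camera coordinates, as OpenCV has them; the wrist camera has in their place "T_tool_cam" (4x4, takes a point from camera to tool coordinates, whose origin is the TCP and whose axes are the flange's). Camera axes: x right, y down, z forward; pixel columns grow to the right and rows downward; lengths in m; the calibration is good to about 2 mm. A picture is of the moment at which its call begins: read the wrist's pose just before it. calibration takes no time and is no camera call.
- job.close_job(): hands the job in; it is judged then, once.
Trained networks look in the newest picture that a camera, given by its name, has taken for a name from the list of things; names that differ only in an ending like _2 or _b are one class to them, and where a whole thing is asked for, a point or a joint stands for the part that bears it (a point fixed in the world has none). Each returns a list of dicts, best first, with "conf" (0 to 1); they miss things now and then, are a little off and sometimes report something else, mostly with a low value. They report only what shows in the picture. A call takes as long as a camera call.
- spotter.boxes_of(camera, name): "point" ([x, y, z] in m, in world coordinates, good to about 4 mm: the middle of the surface that is visible of it).
- spotter.regions_of(camera, name): "pixels" (384x512 bool, what is visible of it).
The state is a dict: "time": time; "joint_positions": joint angles; "joint_vel": joint speeds; "joint_torque": joint torques, N m; "ee_pos": TCP position; "eef_rot": TCP orientation; "ft_force": force on the tool from outside, world axes, zero at the start; "torque": the same for the moment, N m; "width": finger opening in m; "grip_force": force on a finger pad.
Only numpy, scipy, OpenCV 4.12 (cv2) and the standard library are available. Lean on these libraries where they do the work, as an engineer would, in place of code of your own. Each camera call takes 0.05 s, during which the arm holds its last target. There are 200 camera calls.

TASK

Drop the long steel stirring bar through the mouth of the large mixing can and the short bar into the small can, so that each lies wholly inside its can. Then start the stirrer: twist its spring-return knob clockwise fully to its stop, keep it there for a moment, and let go so that it springs back. Keep both cans upright in their places on the stirrer, and leave everything else on the bench alone.

Things in the scene. Friction and masses are not known exactly. Their poses are not given: they have to be found in the camera images.
- long_bar: Plain steel stirring bar, square section 14 x 14 mm, 72 mm long, about 70 g; lies flat on the bench. Origin at its centre, x along its length.
- short_bar: Plain steel stirring bar, square section 11 x 11 mm, 56 mm long, about 40 g; lies flat on the bench. Origin at its centre, x along its length.
- large_can: The larger aluminium mixing can, loose, about 700 g, empty, standing on one of the stirrer's two round plates (left or right, it varies): 84 mm across, 105 mm high, 3 mm wall, 5 mm floor; its shoulder tapers from 83 mm height up to a narrow round mouth with a 4 mm high straight lip. Origin at the centre of its underside, z up.
- large_can_mouth (a point): Centre of the large can's mouth, at rim height, 105 mm above its underside. The mouth is 36 mm wide inside, 42 mm outside: half the long bar's length. Let go level, the bar just lies across the rim; it must go in end first, steeply tilted.
- small_can: The smaller aluminium mixing can, loose, about 500 g, empty, on the stirrer's other plate: 72 mm across, 85 mm high, 3 mm wall, 5 mm floor; its shoulder tapers from 63 mm height up to a narrow round mouth with a 4 mm high straight lip. Origin at the centre of its underside, z up.
- small_can_mouth (a point): Centre of the small can's mouth, at rim height, 85 mm above its underside. The mouth is 28 mm wide inside, 34 mm outside: half the short bar's length, so this bar too must go in end first, steeply tilted.
- stirrer: Grey two-place stirrer fixed to the bench, 200 mm (its x) by 310 mm (its y), deck 50 mm high. Origin on the bench, at 20 mm beyond the middle of its footprint in its +x; its plates are centred at x = +30 mm, y = +85 and -85 mm, the knob at x = -80 mm, y = 0 (the side towards the robot).
- knob_grip (a point): On the upright axis of the black start knob, 73 mm above the bench, at the middle height of its grip: a bar 44 mm long (its x), 14 mm wide (its y), from 59 to 83 mm above the bench, on a disc 44 mm across. The point turns with the knob.
- start_knob (a joint): Angle of the start knob in rad: 0 at rest, growing clockwise seen from above, firm stop at 1.25. A spring drives it back to 0 (0.03 N m at rest rising to 0.18 N m just before the stop; at the stop the resistance jumps well above 0.45 N m).
- tape_a: Bystander: low roll of brown masking tape, 84 mm across, 24 mm high, between the bars and the stirrer. Origin under its centre.
- tape_b: Bystander: higher roll of tape, 84 mm across, 36 mm high. Origin under its centre.
- casting_a: Bystander: grey primed turned pedestal, 72 mm across its foot, 108 mm high. Origin under its centre.
- casting_b: Bystander: another such pedestal.
- solvent_bottle: Bystander: white plastic bottle, 60 mm across, 170 mm high. Origin under its centre.
- primer_jar: Bystander: glass jar with a steel lid, 72 mm across, 80 mm high. Origin under its centre.
- scraper: Bystander: flat scraper lying on the bench beyond the bars, about 0.2 m long.

How it is judged:
By the outcome, as a careful person would: the job done as asked, in the order asked, and still so for the second after the job is handed in, with the robot touching nothing.
It also fails if it takes over 70 s, if anything falls off the work surface, if the arm or the gripper's body presses on something with over 40 N, if the wrist force passes 120 N, or if a joint passes its speed limit or range.

## Working session

There is one attempt and no reset: what is moved stays moved. The work goes in short steps, Python scripts to look and compute and a tool call to move; the robot and the scene stay as the last step left them, time stands still between calls to the robot, and variables do not carry over. Pictures are saved under pics/ and viewed, at most 10 in all, crops included, and the job is handed in when it is done.

Besides the shell and the picture viewer there is one more tool, called as name([rows], argument=value, ...), one row to a line, values as JSON. play_rows: Moves the arm, as the interface text tells. Shift numbers are shares of 150 mm and turn numbers shares of 30 degrees, none past 1 either way. Its arguments: {"type":"object","properties":{"series":{"type":"array","items":{"type":"array","items":{"type":"number"}}},"fingers":{"type":"number"},"squeeze":{"type":"number"}},"required":["series"]}

```bash
mkdir -p pics
cat > h.py <<'E'
import numpy as np, cv2
from scipy.spatial.transform import Rotation as R
from bench import status, vision, job, spotter, r
def st():
    s=status.read_state(); return s,np.array(s['ee_pos']),R.from_quat(s['eef_rot'])
def cam(n):
    c=vision.calibration(n); K=np.array([[c['fx'],0,c['cx']],[0,c['fy'],c['cy']],[0,0,1.]])
    if n=='wrist':
        s,p,q=st(); T=np.eye(4);T[:3,:3]=q.as_matrix();T[:3,3]=p; M=np.linalg.inv(T@np.array(c['T_tool_cam']))
    else:
        M=np.eye(4);M[:3,:3]=R.from_rotvec(np.ravel(c['rvec'])).as_matrix();M[:3,3]=np.ravel(c['tvec'])
    return K,M
def ray(n,uv,KM=None):
    K,M=KM or cam(n); d=np.linalg.inv(K)@np.array([uv[0],uv[1],1.]); Ri=M[:3,:3].T
    return -Ri@M[:3,3],Ri@d/np.linalg.norm(d)
def onplane(n,uv,z,KM=None):
    o,d=ray(n,uv,KM); return o+d*(z-o[2])/d[2]
def tri(rays):
    A=sum(np.eye(3)-np.outer(d,d) for o,d in rays); b=sum((np.eye(3)-np.outer(d,d))@o for o,d in rays); return np.linalg.solve(A,b)
def proj(n,P,KM=None):
    K,M=KM or cam(n); q=M[:3,:3]@np.array(P)+M[:3,3]; q=K@q; return q[:2]/q[2]
def plan(pos,rot):
    "row numbers to get the TCP to pos, rot from the present pose"
    s,p,q=st(); return np.round(np.r_[q.inv().apply(np.array(pos)-p)/.15,(q.inv()*rot).as_rotvec()/np.radians(30)],3)
E
cat > a.py <<'E'
from h import *
np.set_printoptions(precision=4,suppress=True)
s,p,q=st(); print(s['time'],p,q.as_matrix().tolist(),s['width'],r.grasp_offset)
a=vision.camera('top');b=vision.camera('side');cv2.imwrite('pics/top.png',a);cv2.imwrite('pics/side.png',b)
for n in ['long_bar','short_bar','large_can','small_can','large_can_mouth','small_can_mouth','knob_grip','stirrer','tape_a','casting_a','solvent_bottle','primer_jar','scraper']:
  for c in ['top','side']:
    print(n,c,[(np.round(d['point'],3).tolist(),round(d['conf'],2)) for d in spotter.boxes_of(c,n)[:3]])
c=vision.calibration('wrist');print(np.array(c['T_tool_cam']))
for n in('top','side'): K,M=cam(n);print(n,K[0,0],-M[:3,:3].T@M[:3,3])
E
python3 a.py
```

```text
0.0 [ 0.2095 -0.5887  0.404 ] [[0.9421345541672007, 0.3352345766509537, -0.0005103546079251511], [0.3352349626519491, -0.9421336404648094, 0.0013127529362888975], [-4.074206984840814e-05, -0.0014078786102892623, -0.9999990081084594]] 0.0869796461502052 0.1635
long_bar top [([0.412, -0.327, 0.019], 0.49)]
long_bar side [([0.491, 0.138, 0.067], 0.22)]
short_bar top [([0.594, -0.337, 0.008], 0.4)]
short_bar side [([0.591, 0.076, 0.118], 0.7), ([0.596, -0.333, 0.011], 0.37)]
large_can top [([0.613, 0.054, 0.14], 0.9), ([0.598, -0.338, 0.008], 0.52)]
large_can side [([0.595, 0.077, 0.12], 0.58)]
small_can top [([0.6, 0.214, 0.116], 0.67), ([0.512, 0.4, 0.078], 0.39), ([0.501, 0.121, 0.059], 0.28)]
small_can side [([0.587, 0.238, 0.11], 0.86), ([0.78, -0.045, 0.088], 0.69)]
large_can_mouth top [([0.615, 0.051, 0.138], 0.85), ([0.414, -0.328, 0.016], 0.52)]
large_can_mouth side [([0.592, 0.076, 0.114], 0.63)]
small_can_mouth top [([0.607, 0.214, 0.118], 0.63), ([0.5, -0.178, 0.025], 0.35), ([0.784, -0.061, 0.109], 0.22)]
small_can_mouth side [([0.585, 0.242, 0.105], 0.62), ([0.782, -0.044, 
[... 510 characters left out ...]
89)]
casting_a side [([0.725, -0.319, 0.038], 0.96), ([0.751, -0.16, 0.04], 0.69)]
solvent_bottle top [([0.786, -0.061, 0.112], 0.59)]
solvent_bottle side [([0.432, -0.425, 0.018], 0.48)]
primer_jar top [([0.517, 0.401, 0.078], 0.94), ([0.494, 0.123, 0.061], 0.71)]
primer_jar side [([0.501, 0.417, 0.066], 0.67)]
scraper top [([0.71, -0.488, 0.002], 0.86)]
scraper side [([0.66, -0.478, 0.004], 0.89), ([0.784, -0.045, 0.091], 0.67), ([0.595, 0.078, 0.12], 0.24)]
[[ 0.     -0.9657 -0.2597  0.0705]
 [ 1.     -0.0001  0.0004  0.0005]
 [-0.0004 -0.2597  0.9657  0.0188]
 [ 0.      0.      0.      1.    ]]
top 480.5919305466308 [ 0.4454 -0.0335  1.4513]
side 349.91061275992917 [0.0927 0.6182 0.6954]
```

View pics/top.png

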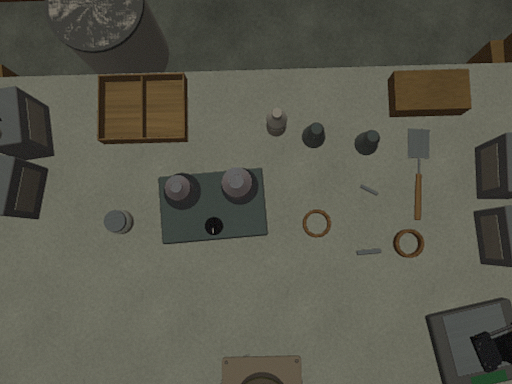

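View pics/side.png

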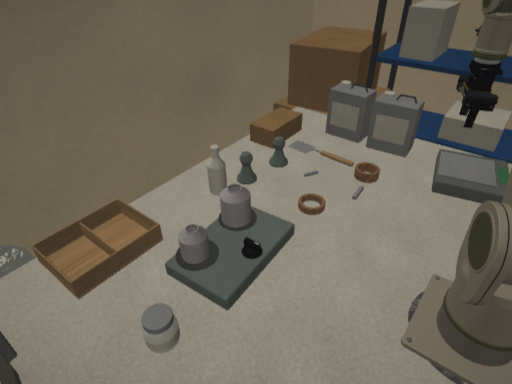

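The top view shows the long bar at about (368,251) and the short bar at (369,189). The large can is at (237,182), the small can at (178,187) and the knob at (213,226). The side view agrees: large can on the right plate, next to the bars, and small can on the left. The side camera's "short_bar" hit at a can is false. I'll move above the long bar next.

```bash
cat >> h.py <<'E'
def down(az,tilt=0):
    "tool down, x towards azimuth az; tilt (deg) about tool y"
    a=np.radians(az); m=np.array([[np.cos(a),np.sin(a),0],[np.sin(a),-np.cos(a),0],[0,0,-1]])
    return R.from_matrix(m)*R.from_euler('y',tilt,degrees=True)
def chain(targets,start=None):
    "targets: (tcp pos, rot); prints one row per call, with the number of 0.1 s rows needed"
    s,p,q=st()
    if start: p,q=start
    for P,Q in targets:
        P=np.array(P); n=max(1,int(np.ceil(max(np.abs(q.inv().apply(P-p)).max()/.149,(q.inv()*Q).magnitude()/np.radians(29.5)))))
        for i in range(n):
            f=1/(n-i); dr=(q.inv()*Q).as_rotvec()*f; dp=q.inv().apply((P-p)*f)
            row=np.round(np.r_[dp/.15,dr/np.radians(30)],3)
            k=int(np.ceil(max(np.linalg.norm(dp)/.05,np.linalg.norm(dr)/np.radians(8.59))))
            print(k,row.tolist())
            p=p+q.apply(row[:3]*.15); q=q*R.from_rotvec(row[3:]*np.radians(30))
        print('--',np.round(p,3))
    return p,q
E
python3 -c "
from h import *
chain([((.412,-.33,.33),down(90))])"
```

```text
3 [0.617, -0.391, 0.166, 0.0, 0.0, -0.782]
3 [0.721, -0.113, 0.166, 0.0, 0.0, -0.783]
3 [0.707, 0.184, 0.166, 0.0, 0.0, -0.782]
-- [ 0.412 -0.33   0.33 ]
```

play_rows([
  [0.617,-0.391,0.166,0,0,-0.782],
  [0.617,-0.391,0.166,0,0,-0.782],
  [0.617,-0.391,0.166,0,0,-0.782],
])

```text
time: 1.7
ee_pos: [0.2811, -0.4982, 0.3789]
eef_rot: [0.928, 0.373, 0.001, -0.001]
ft_force: [0.3, 0.4, 0.4]
width: 0.0868
grip_force: 0.0
```

play_rows([
  [0.721,-0.113,0.166,0,0,-0.783],
  [0.721,-0.113,0.166,0,0,-0.783],
  [0.721,-0.113,0.166,0,0,-0.783],
])

```text
time: 2.0
ee_pos: [0.3481, -0.4116, 0.3542]
eef_rot: [0.833, 0.554, 0.001, -0.001]
ft_force: [-0.2, 0.2, 0.1]
width: 0.0869
grip_force: 0.0
```

play_rows([
  [0.707,0.184,0.166,0,0,-0.782],
  [0.707,0.184,0.166,0,0,-0.782],
  [0.707,0.184,0.166,0,0,-0.782],
  [0.707,0.184,0.166,0,0,-0.782],
])

```text
time: 2.4
ee_pos: [0.4135, -0.3279, 0.3298]
eef_rot: [0.705, 0.709, 0.0, -0.0]
ft_force: [-0.2, 0.9, -0.6]
width: 0.0872
grip_force: 0.0
```

```bash
cat > bar.py <<'E'
from h import *
import sys
np.set_printoptions(precision=4,suppress=True)
name,z,fn=sys.argv[1],float(sys.argv[2]),sys.argv[3]
s,p,q=st(); print(s['time'],p,np.degrees(np.arctan2(*q.as_matrix()[1::-1,0])),s['ft_force'],s['joint_positions'])
KM=cam('wrist'); im=vision.camera('wrist'); np.save('im_%s.npy'%fn,im)
vis=im.copy()
for d in spotter.regions_of('wrist',name)[:3]:
    m=d['pixels'].astype(np.uint8); c=max(cv2.findContours(m,0,2)[0],key=cv2.contourArea)
    (cx,cy),wh,a=cv2.minAreaRect(c); b=cv2.boxPoints(((cx,cy),wh,a)); w=np.array([onplane('wrist',x,z,KM) for x in b])
    e=[w[1]-w[0],w[2]-w[1]]; l=max(e,key=np.linalg.norm); sh=min(e,key=np.linalg.norm)
    print('wrist',round(d['conf'],2),(cx,cy),'centre',onplane('wrist',(cx,cy),z,KM),'len',np.linalg.norm(l),'wid',np.linalg.norm(sh),'az',np.degrees(np.arctan2(l[1],l[0])))
    cv2.drawContours(vis,[b.astype(int)],0,(0,0,255),1)
cv2.imwrite('pics/%s.png'%fn,vis)
E
python3 bar.py long_bar 0.012 w1
```

```text
2.4 [ 0.4135 -0.3279  0.3298] 90.37297814056284 [-0.1559  0.945  -0.5698] [ 0.9529  0.2042 -0.4107  1.7963  0.0877  1.1594  0.5212]
wrist 0.72 (252.51673889160156, 181.57606506347656) centre [ 0.4114 -0.3259  0.012 ] len 0.07255318044211029 wid 0.014370722865101757 az -86.49602305967025
wrist 0.66 (361.5, 31.0) centre [ 0.5041 -0.1932  0.012 ] len 0.08953449119834066 wid 0.048765015187445825 az 0.3668217111404257
```

```bash
python3 -c "
from h import *
chain([((.4129,-.350,.25),down(93.5)),((.4129,-.350,.186),down(93.5))],(np.array([.412,-.33,.33]),down(90)))"
```

```text
2 [-0.133, 0.006, 0.533, 0.0, 0.0, -0.117]
-- [ 0.413 -0.35   0.25 ]
2 [-0.0, -0.0, 0.427, 0.0, 0.0, 0.0]
-- [ 0.413 -0.35   0.186]
```

View pics/w1.png

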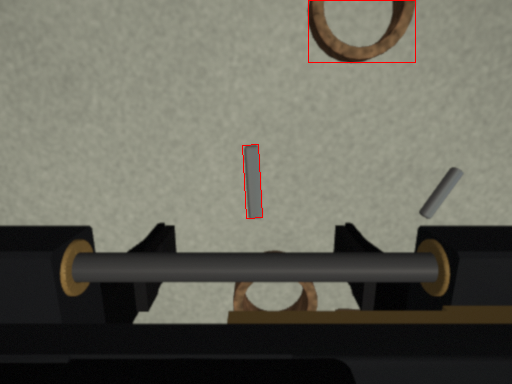

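The wrist view shows the long bar boxed tightly at (252,181) and the short bar at (441,192). The second box, at (361,31), is tape_a, so I'm ignoring it.

play_rows([
  [-0.133,0.006,0.533,0,0,-0.117],
  [-0.133,0.006,0.533,0,0,-0.117],
  [-0.133,0.006,0.533,0,0,-0.117],
])

```text
time: 2.8
ee_pos: [0.4102, -0.3517, 0.2464]
eef_rot: [0.688, 0.726, -0.001, -0.003]
ft_force: [-0.3, -0.2, -0.1]
width: 0.0872
grip_force: 0.0
```

```bash
python3 bar.py long_bar 0.012 w2;  python3 - <<'E'
from h import *
np.set_printoptions(precision=4,suppress=True)
# height from wrist + top views (z by triangulating mask centres)
K=cam('wrist'); a=spotter.regions_of('wrist','long_bar'); vision.camera('top'); b=spotter.regions_of('top','long_bar')
vision.camera('side'); c=spotter.regions_of('side','long_bar')
f=lambda d:np.argwhere(d['pixels']).mean(0)[::-1]
for x in b[:2]: print(x['conf'],f(x),tri([ray('wrist',f(a[0]),K),ray('top',f(x))]))
for x in c[:2]: print('s',x['conf'],f(x),tri([ray('wrist',f(a[0]),K),ray('side',f(x))]))
E
```

```text
2.8 [ 0.4102 -0.3517  0.2464] 93.13029031296541 [-0.3285 -0.2221 -0.1424] [ 0.9603  0.3263 -0.3884  1.8414  0.1441  1.008   0.5672]
wrist 0.61 (261.369140625, 175.49432373046875) centre [ 0.4121 -0.3255  0.012 ] len 0.0714550917948891 wid 0.014292363668502705 az -85.19110105172733
```

```bash
python3 -c "
from h import *
s,p,q=st();print(s['time'],p)
print('t',tri([(lambda o,d:(o,d))(*ray('wrist',(261.4,175.5)))]*1) if 0 else '')
p0=np.array([.4118,-.3257]);a=np.radians(94.3);g=p0-.024*np.array([np.cos(a),np.sin(a)]);print(g)
chain([((g[0],g[1],.186),down(94.3))],(np.array([.4129,-.350,.25]),down(93.5)))"
```

```text
3.15 [ 0.41336336 -0.35019882  0.251784  ]
t 
[ 0.41359949 -0.34963244]
2 [0.002, 0.005, 0.427, 0.0, 0.0, -0.027]
-- [ 0.414 -0.35   0.186]
```

play_rows([
  [0.002,0.005,0.427,0,0,-0.027],
  [0.002,0.005,0.427,0,0,-0.027],
  [0.002,0.005,0.427,0,0,-0.027],
  [0.002,0.005,0.427,0,0,-0.027],
  [0.002,0.005,0.427,0,0,-0.027],
])

```text
time: 3.65
ee_pos: [0.4141, -0.3499, 0.1873]
eef_rot: [0.68, 0.733, -0.0, 0.001]
ft_force: [0.1, 1.0, 0.4]
width: 0.0871
grip_force: 0.0
```

play_rows([
  [0,0,0,0,0,0],
  [0,0,0,0,0,0],
  [0,0,0,0,0,0],
  [0,0,0,0,0,0],
  [0,0,0,0,0,0],
], fingers=-1, squeeze=35)

```text
time: 4.15
ee_pos: [0.4137, -0.3497, 0.1861]
eef_rot: [0.68, 0.733, -0.0, 0.0]
ft_force: [0.6, 0.2, -0.4]
width: 0.0554
grip_force: 0.0
```

play_rows([
  [0,0,0,0,0,0],
  [0,0,0,0,0,0],
  [0,0,0,0,0,0],
  [0,0,0,0,0,0],
  [0,0,0,0,0,0],
])

```text
time: 4.65
ee_pos: [0.4137, -0.3497, 0.1861]
eef_rot: [0.68, 0.733, 0.0, 0.0]
ft_force: [-0.1, -0.0, 0.7]
width: 0.0151
grip_force: 0.0
```

play_rows([
  [0,0,0,0,0,0],
  [0,0,0,0,0,0],
  [0,0,0,0,0,0],
])

```text
time: 4.95
ee_pos: [0.4137, -0.3497, 0.1861]
eef_rot: [0.68, 0.733, 0.0, 0.0]
ft_force: [-0.1, 0.1, -0.0]
width: 0.0135
grip_force: 35.0
```

play_rows([
  [0,0,-0.6,0,0,0],
  [0,0,-0.6,0,0,0],
  [0,0,-0.6,0,0,0],
])

```text
time: 5.25
ee_pos: [0.4153, -0.3506, 0.2815]
eef_rot: [0.68, 0.733, 0.0, 0.004]
ft_force: [-0.3, -0.2, -0.8]
width: 0.0135
grip_force: 35.0
```

```bash
python3 bar.py long_bar 0.1 w3; python3 -c "
from h import *
vision.camera('top')
KM=cam('top')
for n in ['large_can_mouth','small_can_mouth','knob_grip','stirrer']:
  for d in spotter.regions_of('top',n)[:2]:
    m=d['pixels'];c=max(cv2.findContours(m.astype(np.uint8),0,2)[0],key=cv2.contourArea);print(n,round(d['conf'],2),m.sum(),cv2.minAreaRect(c),np.argwhere(m).mean(0)[::-1])
"
```

```text
5.25 [ 0.4153 -0.3506  0.2815] 94.31422954791834 [-0.3033 -0.1791 -0.7577] [ 0.9683  0.2855 -0.4034  1.8102  0.1284  1.0624  0.5931]
wrist 0.86 (255.0, 191.5) centre [ 0.4145 -0.3242  0.1   ] len 0.06530959612097287 wid 0.014072673856690338 az -84.9879980119491
large_can_mouth 0.64 752 ((237.50003051757812, 183.00001525878906), (31.819805145263672, 27.577163696289062), 45.0) [237.13164894 182.95744681]
small_can_mouth 0.9 544 ((179.60000610351562, 187.30001831054688), (27.280029296875, 23.25510597229004), 26.56505012512207) [179.56801471 187.49448529]
knob_grip 0.65 184 ((213.75003051757812, 225.25003051757812), (14.142135620117188, 14.849241256713867), 45.0) [213.67391304 225.1576087 ]
stirrer 0.78 5707 ((212.62954711914062, 205.2877197265625), (68.97854614257812, 105.2313232421875), 85.85537719726562) [212.76800421 210.00648327]
```

```bash
python3 -c "
from h import *
chain([((.65,.12,.43),down(186))],(np.array([.4137,-.3496,.276]),down(94.3)))"
```

```text
3 [0.751, 0.451, -0.257, 0.0, 0.0, -0.764]
3 [0.516, 0.708, -0.257, 0.0, 0.0, -0.764]
3 [0.199, 0.853, -0.256, 0.0, 0.0, -0.764]
3 [-0.149, 0.864, -0.257, 0.0, 0.0, -0.765]
-- [0.65 0.12 0.43]
```

play_rows([
  [0.751,0.451,-0.257,0,0,-0.764],
  [0.751,0.451,-0.257,0,0,-0.764],
  [0.751,0.451,-0.257,0,0,-0.764],
  [0.751,0.451,-0.257,0,0,-0.764],
])

```text
time: 6.0
ee_pos: [0.4753, -0.227, 0.3157]
eef_rot: [0.516, 0.857, 0.001, 0.001]
ft_force: [0.1, 1.0, -0.2]
width: 0.0135
grip_force: 35.0
```

play_rows([
  [0.516,0.708,-0.257,0,0,-0.764],
  [0.516,0.708,-0.257,0,0,-0.764],
  [0.516,0.708,-0.257,0,0,-0.764],
  [0.516,0.708,-0.257,0,0,-0.764],
])

```text
time: 6.4
ee_pos: [0.5334, -0.1099, 0.3541]
eef_rot: [0.336, 0.942, 0.001, 0.001]
ft_force: [1.1, 0.1, -0.3]
width: 0.0135
grip_force: 35.0
```

play_rows([
  [0.199,0.853,-0.256,0,0,-0.764],
  [0.199,0.853,-0.256,0,0,-0.764],
  [0.199,0.853,-0.256,0,0,-0.764],
  [0.199,0.853,-0.256,0,0,-0.764],
])

```text
time: 6.8
ee_pos: [0.5918, 0.0069, 0.3919]
eef_rot: [0.143, 0.99, 0.002, 0.0]
ft_force: [0.1, 0.2, -0.6]
width: 0.0135
grip_force: 35.0
```

play_rows([
  [-0.149,0.864,-0.257,0,0,-0.765],
  [-0.149,0.864,-0.257,0,0,-0.765],
  [-0.149,0.864,-0.257,0,0,-0.765],
  [-0.149,0.864,-0.257,0,0,-0.765],
  [-0.149,0.864,-0.257,0,0,-0.765],
])

```text
time: 7.3
ee_pos: [0.6502, 0.1194, 0.4285]
eef_rot: [-0.052, 0.999, -0.0, -0.001]
ft_force: [-0.0, -0.9, -1.3]
width: 0.0134
grip_force: 35.0
```

```bash
cat > cans.py <<'E'
from h import *
import sys
np.set_printoptions(precision=4,suppress=True)
s,p,q=st(); print(s['time'],p,q.as_matrix()[:,2],s['joint_positions'],s['width'])
KM=cam('wrist'); im=vision.camera('wrist')
np.savez(sys.argv[1]+'.npz',im=im,K=KM[0],M=KM[1]); vis=im.copy()
for n,z in [('large_can_mouth',.155),('small_can_mouth',.135),('knob_grip',.083)]:
  for d in spotter.boxes_of('wrist',n)[:2]: print(n,'pt',d['point'],d['conf'],proj('wrist',d['point'],KM))
  for d in spotter.regions_of('wrist',n)[:2]:
    m=d['pixels'];c=max(cv2.findContours(m.astype(np.uint8),0,2)[0],key=cv2.contourArea);print(n,round(d['conf'],2),m.sum(),cv2.minAreaRect(c))
    cv2.drawContours(vis,[c],0,(0,0,255),1)
cv2.imwrite('pics/%s.png'%sys.argv[1],vis)
E
python3 cans.py c1
```

```text
7.3 [0.6502 0.1194 0.4285] [-0.0019 -0.0005 -1.    ] [ 0.3092  0.5298 -0.8392  1.2822  0.3863  1.4946  1.1863] 0.013376792617224442
large_can_mouth pt [0.6131, 0.0477, 0.1396] 0.55 [175.3498 141.5625]
large_can_mouth 0.76 7855 ((184.0, 141.5), (101.50910949707031, 96.449462890625), 18.434947967529297)
large_can_mouth 0.39 37225 ((279.5, 94.0), (188.0, 301.0), 90.0)
small_can_mouth pt [0.6048, 0.2121, 0.1247] 0.76 [363.6451 149.8013]
small_can_mouth pt [0.7847, -0.0558, 0.1243] 0.58 [ 70.5605 298.418 ]
small_can_mouth 0.87 5503 ((363.5, 149.5), (77.0, 89.0), 90.0)
knob_grip pt [0.5008, 0.1239, 0.0564] 0.69 [275.0207  29.9982]
knob_grip 0.75 1753 ((279.5, 25.5), (51.0, 43.0), 90.0)
```

View pics/c1.png

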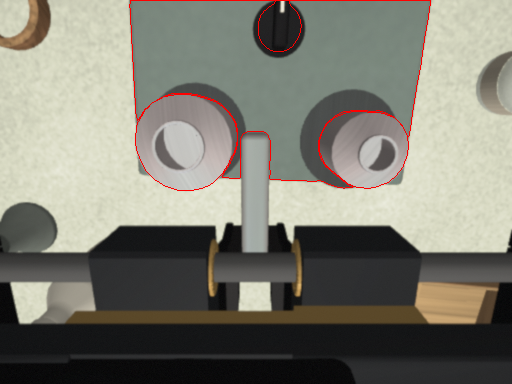

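Run:
```python
from h import *
np.set_printoptions(precision=4,suppress=True)
f=np.load('c1.npz');im=f['im'];KM=(f['K'],f['M']);print(KM[0][0,0])
g=cv2.cvtColor(im,cv2.COLOR_BGR2GRAY)
vis=cv2.resize(im[90:200,120:420],None,fx=2.6,fy=2.6)
for (x0,x1,y0,y1,z,r0,r1) in [(145,225,105,185,.155,18,34),(340,410,120,190,.135,12,28)]:
    p=cv2.resize(g[y0:y1,x0:x1],None,fx=4,fy=4,interpolation=2)
    c=cv2.HoughCircles(cv2.GaussianBlur(p,(0,0),2),cv2.HOUGH_GRADIENT_ALT,1.5,5,param1=100,param2=.6,minRadius=r0*4,maxRadius=r1*4)
    if c is None: print('none');continue
    for u,v,rr in c[0][:5]:
        u,v,rr=u/4+x0-.4,v/4+y0-.4,rr/4; w=onplane('wrist',(u,v),z,KM); print(u,v,rr,w,'r mm',1e3*np.linalg.norm(onplane('wrist',(u+rr,v),z,KM)-w))
        cv2.circle(vis,(int((u-120)*2.6),int((v-90)*2.6)),int(rr*2.6),(0,0,255),1)
cv2.imwrite('pics/c1b.png',vis)
for uv in [(130,0),(140,174),(430,0),(403,183)]: print(onplane('wrist',uv,.05,KM))
for P in [(.49,.125,.083)]: print(proj('wrist',P,KM))
print(onplane('wrist',(282,5),.083,KM),onplane('wrist',(279,27),.059,KM))
```

```text
318.02989504516586
177.6 144.725 23.743332 [0.6135 0.0532 0.155 ] r mm 18.924904410266638
177.6 144.725 26.219767 [0.6135 0.0532 0.155 ] r mm 20.898637412994894
377.475 154.85 20.717873 [0.607  0.2212 0.135 ] r mm 17.935086853872342
377.475 154.85 18.225962 [0.607  0.2212 0.135 ] r mm 15.777991910994448
[ 0.4871 -0.0246  0.05  ]
[ 0.6654 -0.0125  0.05  ]
[0.4559 0.2761 0.05  ]
[0.6445 0.2912 0.05  ]
[279.3811  10.405 ]
[0.4853 0.1268 0.083 ] [0.4983 0.1274 0.059 ]
```

View pics/c1b.png

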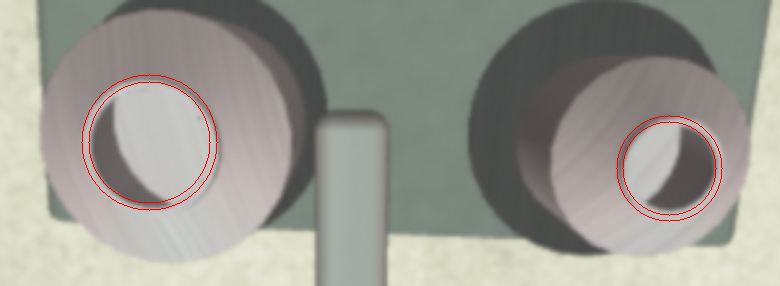

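The mouth fits are clean: large at (0.6135, 0.0532) and small at (0.607, 0.2212). Their radii match at the expected rim heights. Next I'll tilt the bar above the large mouth.

```bash
cat >> h.py <<'E'
def tcp_for(mouth,Q,xc,zc): return np.array(mouth)-Q.apply([xc,0,zc])
E
python3 -c "
from h import *
m=(.6135,.0532,.155);Q=down(185,-65)
pre=tcp_for(m,Q,.095,.179);fin=tcp_for(m,Q,.022,.179);print(pre,fin)
chain([((.53,.07,.43),down(185,-30)),(pre,Q),(fin,Q)],(np.array([.65,.12,.43]),down(186)))"
```

```text
[0.49188419 0.04256    0.31674791] [0.46115046 0.03987114 0.25058744]
2 [0.415, -0.124, 0.0, 0.004, -0.5, 0.016]
2 [0.4, -0.127, -0.107, 0.005, -0.5, 0.016]
-- [0.53 0.07 0.43]
3 [0.305, -0.08, 0.26, 0.0, -0.583, 0.0]
3 [0.37, -0.08, 0.155, 0.0, -0.584, 0.001]
-- [0.492 0.043 0.317]
2 [0.486, -0.0, 0.0, 0.0, 0.0, -0.001]
-- [0.461 0.04  0.251]
```

play_rows([
  [0.415,-0.124,0,0.004,-0.5,0.016],
  [0.415,-0.124,0,0.004,-0.5,0.016],
  [0.415,-0.124,0,0.004,-0.5,0.016],
])

```text
time: 7.95
ee_pos: [0.5874, 0.0941, 0.4291]
eef_rot: [-0.048, 0.99, 0.004, 0.131]
ft_force: [-0.0, 0.9, 0.1]
width: 0.0136
grip_force: 35.0
```

play_rows([
  [0.4,-0.127,-0.107,0.005,-0.5,0.016],
  [0.4,-0.127,-0.107,0.005,-0.5,0.016],
  [0.4,-0.127,-0.107,0.005,-0.5,0.016],
])

```text
time: 8.25
ee_pos: [0.5268, 0.0694, 0.4293]
eef_rot: [-0.042, 0.965, 0.008, 0.259]
ft_force: [0.2, -0.3, -1.3]
width: 0.0129
grip_force: 35.0
```

play_rows([
  [0.305,-0.08,0.26,0,-0.583,0],
  [0.305,-0.08,0.26,0,-0.583,0],
  [0.305,-0.08,0.26,0,-0.583,0],
  [0.305,-0.08,0.26,0,-0.583,0],
])

```text
time: 8.65
ee_pos: [0.5114, 0.0569, 0.3735]
eef_rot: [-0.041, 0.915, 0.018, 0.401]
ft_force: [0.5, 0.7, -0.8]
width: 0.0135
grip_force: 35.0
```

play_rows([
  [0.37,-0.08,0.155,0,-0.584,0.001],
  [0.37,-0.08,0.155,0,-0.584,0.001],
  [0.37,-0.08,0.155,0,-0.584,0.001],
  [0.37,-0.08,0.155,0,-0.584,0.001],
  [0.37,-0.08,0.155,0,-0.584,0.001],
])

```text
time: 9.15
ee_pos: [0.4883, 0.0324, 0.3315]
eef_rot: [-0.025, 0.897, -0.006, 0.441]
ft_force: [-0.5, 0.5, -0.8]
width: 0.0136
grip_force: 35.0
```

Run:
```python
from h import *
np.set_printoptions(precision=4,suppress=True)
s,p,q=st();print(s['time'],p,q.as_matrix(),s['joint_positions'])
a=vision.camera('wrist');KM=cam('wrist');b=vision.camera('side')
for n,im,k in(('wrist',a,KM),('side',b,cam('side'))):
    for P in [(.6135,.0532,.155),p+q.apply([.060,0,.179]),p+q.apply([-.012,0,.179])]:
        u=proj(n,P,k);print(n,u);cv2.circle(im,tuple(int(x) for x in u),2,(0,0,255),-1)
cv2.imwrite('pics/pre1.png',np.hstack([a[:,80:430],cv2.resize(b[130:280,150:330],None,fx=2.5,fy=2.56)]))
```

```text
9.15 [0.4883 0.0324 0.3315] [[-0.6095 -0.0402  0.7918]
 [-0.0507  0.9986  0.0116]
 [-0.7912 -0.0331 -0.6107]] [ 0.3639 -0.1132 -0.5432  2.2535  0.8392  0.1234  0.6316]
wrist [294.4907 122.8366]
wrist [257.4453 130.0476]
wrist [257.0616 262.9319]
side [234.8736 187.8541]
side [245.5653 180.6408]
side [231.0845 157.6367]
```

View pics/pre1.png

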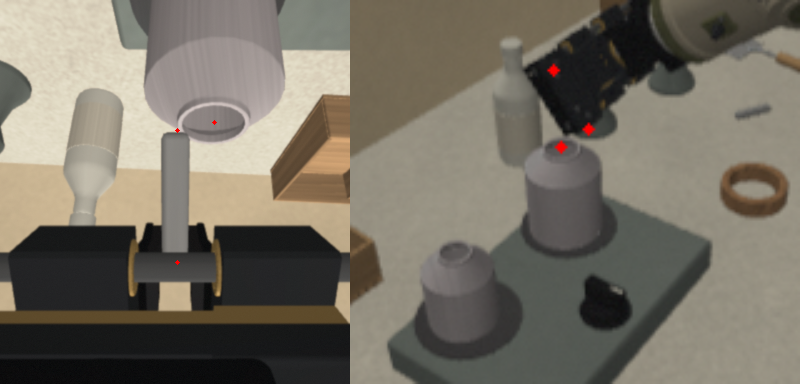

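The wrist view shows the bar tip at (257,130), left of the mouth centre at (294,123). Joint 6 is near its limit, so the 65° tilt isn't reachable. I'll try 48°, which still tilts the bar steeply enough.

```bash
python3 -c "
from h import *
s,p,q=st();print(p,s['joint_positions'])
m=(.6135,.0532,.155);Q=down(185,-48)
pre=tcp_for(m,Q,.085,.179);print(pre)
chain([(pre,Q)])"
```

```text
[0.48793458 0.03259857 0.3309833 ] [ 0.36508651 -0.11327048 -0.5443364   2.25455636  0.83604959  0.12200856
  0.63563728]
[0.53764294 0.04656337 0.33794169]
2 [-0.244, 0.078, 0.235, -0.107, 0.142, -0.007]
-- [0.538 0.047 0.338]
```

play_rows([
  [-0.244,0.078,0.235,-0.107,0.142,-0.007],
  [-0.244,0.078,0.235,-0.107,0.142,-0.007],
  [-0.244,0.078,0.235,-0.107,0.142,-0.007],
  [-0.244,0.078,0.235,-0.107,0.142,-0.007],
])

```text
time: 9.65
ee_pos: [0.5376, 0.0474, 0.338]
eef_rot: [-0.04, 0.913, 0.02, 0.406]
ft_force: [-0.4, 0.5, -0.6]
width: 0.0133
grip_force: 35.0
```

```bash
python3 -c "
from h import *
s,p,q=st();print(p,s['joint_positions'],q.as_matrix())
m=(.6135,.0532,.155);Q=down(185,-48)
for x in (.085,.035): print(tcp_for(m,Q,x,.179)); chain([(tcp_for(m,Q,x,.179),Q)])"
```

```text
[0.53760557 0.04736634 0.33801209] [ 1.46855390e-01  5.39167472e-04 -3.40902021e-01  2.11831199e+00
  3.84915580e-01  2.02401163e-01  1.12069262e+00] [[-0.66694125 -0.08943633  0.73972327]
 [-0.05750906  0.99598743  0.06856929]
 [-0.74288767  0.0031909  -0.6694085 ]]
[0.53764294 0.04656337 0.33794169]
1 [0.0, -0.005, 0.0, 0.007, -0.001, -0.002]
-- [0.538 0.047 0.338]
[0.50431372 0.04364744 0.30078445]
2 [0.334, -0.006, 0.0, 0.007, -0.001, -0.002]
-- [0.504 0.044 0.301]
```

play_rows([
  [0.167,-0.005,0,0,0,0],
  [0.167,-0.005,0,0,0,0],
  [0.167,-0.005,0,0,0,0],
])

```text
time: 9.95
ee_pos: [0.5196, 0.0439, 0.3191]
eef_rot: [-0.04, 0.913, 0.018, 0.406]
ft_force: [-0.1, 0.5, 0.3]
width: 0.0136
grip_force: 35.0
```

Run:
```python
from h import *
np.set_printoptions(precision=4,suppress=True)
s,p,q=st();print(p,s['joint_positions'])
m=(.6135,.0532,.155);Q=down(185,-48)
for x in (.06,.033): print(tcp_for(m,Q,x,.179)); chain([(tcp_for(m,Q,x,.179),Q)])
a=vision.camera('wrist');KM=cam('wrist');b=vision.camera('side')
for n,im,k in(('wrist',a,KM),('side',b,cam('side'))):
    for P in [m,p+q.apply([.060,0,.179])]:
        u=proj(n,P,k);print(n,u);cv2.circle(im,tuple(int(x) for x in u),1,(0,0,255),-1)
cv2.imwrite('pics/pre2.png',np.hstack([a[:,80:430],cv2.resize(b[130:280,150:330],None,fx=2.5,fy=2.56)]))
```

```text
[0.5196 0.0439 0.3191] [ 0.1524 -0.0137 -0.3455  2.1781  0.486   0.1594  1.015 ]
[0.521  0.0451 0.3194]
1 [-0.008, 0.007, 0.006, 0.002, 0.001, -0.001]
-- [0.521 0.045 0.319]
[0.503  0.0435 0.2993]
1 [0.172, 0.007, 0.006, 0.002, 0.001, -0.001]
-- [0.503 0.044 0.299]
wrist [257.1097 129.3935]
wrist [255.4822 127.0755]
side [234.8736 187.8541]
side [235.4974 187.9551]
```

View pics/pre2.png

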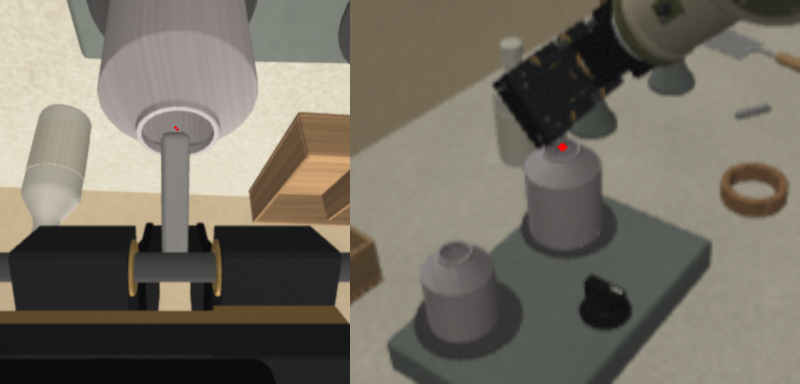

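The bar tip, at about (255,130), sits in the middle of the large mouth in both views. I'll insert it along its axis and release.

play_rows([
  [0.08,0.005,0.006,0,0,0],
  [0.172,0.006,0.006,0,0,0],
  [0.172,0.006,0.006,0,0,0],
  [0.172,0.006,0.006,0,0,0],
])

```text
time: 10.45
ee_pos: [0.5034, 0.0434, 0.2998]
eef_rot: [-0.04, 0.912, 0.019, 0.407]
ft_force: [0.2, 0.9, 0.7]
width: 0.0133
grip_force: 35.0
```

Run:
```python
from h import *
np.set_printoptions(precision=4,suppress=True)
s,p,q=st();print(p,s['joint_positions'],s['ft_force'])
print(p+q.apply([.060,0,.179])-np.array([.6135,.0532,.155]), q.as_matrix()[:,0])
```

```text
[0.5034 0.0434 0.2998] [ 0.1667 -0.0188 -0.3657  2.2319  0.7044  0.1192  0.7893] [0.2419 0.9263 0.6874]
[-0.0173 -0.0013 -0.0194] [-0.6652 -0.0574 -0.7445]
```

play_rows([
  [0,0,0,0,0,0],
  [0,0,0,0,0,0],
  [0,0,0,0,0,0],
  [0,0,0,0,0,0],
  [0,0,0,0,0,0],
], fingers=0.3)

```text
time: 10.95
ee_pos: [0.5028, 0.0435, 0.299]
eef_rot: [-0.04, 0.912, 0.019, 0.407]
ft_force: [-0.6, 1.0, 0.1]
width: 0.0455
grip_force: 0.0
```

Run:
```python
from h import *
a=vision.camera('wrist');b=vision.camera('side')
for n in('wrist','side'): print(n,[(d['point'],d['conf']) for d in spotter.boxes_of(n,'long_bar')])
cv2.imwrite('pics/rel1.png',np.hstack([a[:,80:430],cv2.resize(b[130:280,150:330],None,fx=2.5,fy=2.56)]))
s,p,q=st();print(s['time'])
chain([(p+np.array([-.01,0,.12]),down(186,-20)),((.52,-.12,.42),down(130,0)),((.585,-.34,.33),down(66))],(p,q))
```

```text
wrist []
side []
11.15
4 [-0.551, 0.007, -0.584, -0.015, 0.935, -0.029]
-- [0.493 0.043 0.419]
3 [-0.022, -0.368, 0.005, 0.108, 0.204, 0.616]
3 [-0.138, -0.341, 0.017, 0.109, 0.204, 0.616]
3 [-0.24, -0.278, 0.015, 0.109, 0.205, 0.615]
-- [ 0.52 -0.12  0.42]
3 [-0.467, -0.204, 0.2, -0.0, -0.0, 0.711]
3 [-0.51, -0.019, 0.2, -0.0, -0.0, 0.711]
3 [-0.481, 0.167, 0.199, -0.001, 0.0, 0.712]
-- [ 0.585 -0.34   0.33 ]
```

View pics/rel1.png

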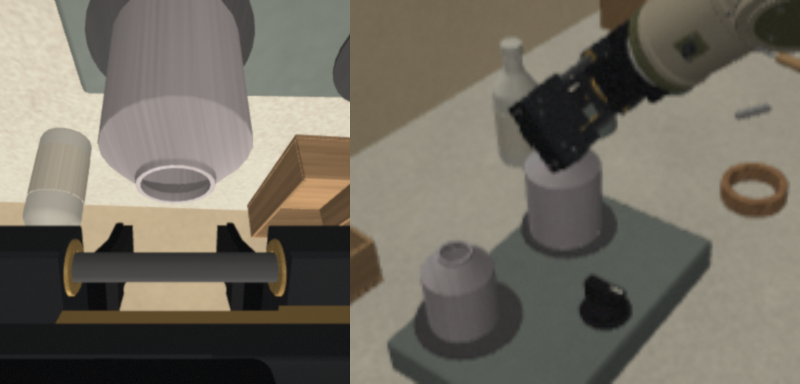

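The mouth is empty and neither camera finds the bar any more, so it dropped into the large can. On to the short bar.

play_rows([
  [-0.551,0.007,-0.584,-0.015,0.935,-0.029],
  [-0.551,0.007,-0.584,-0.015,0.935,-0.029],
  [-0.551,0.007,-0.584,-0.015,0.935,-0.029],
  [-0.551,0.007,-0.584,-0.015,0.935,-0.029],
  [-0.551,0.007,-0.584,-0.015,0.935,-0.029],
])

```text
time: 11.65
ee_pos: [0.4929, 0.0445, 0.4242]
eef_rot: [-0.053, 0.983, 0.01, 0.175]
ft_force: [0.2, -0.8, -0.5]
width: 0.0564
grip_force: 0.0
```

play_rows([
  [-0.022,-0.368,0.005,0.108,0.204,0.616],
  [-0.022,-0.368,0.005,0.108,0.204,0.616],
  [-0.022,-0.368,0.005,0.108,0.204,0.616],
])

```text
time: 11.95
ee_pos: [0.5022, -0.013, 0.4192]
eef_rot: [0.115, 0.986, 0.006, 0.118]
ft_force: [0.4, 1.0, 0.3]
width: 0.0564
grip_force: 0.0
```

play_rows([
  [-0.138,-0.341,0.017,0.109,0.204,0.616],
  [-0.138,-0.341,0.017,0.109,0.204,0.616],
  [-0.138,-0.341,0.017,0.109,0.204,0.616],
])

```text
time: 12.25
ee_pos: [0.5111, -0.0676, 0.4194]
eef_rot: [0.275, 0.96, 0.003, 0.059]
ft_force: [0.3, 1.0, -0.1]
width: 0.0565
grip_force: 0.0
```

play_rows([
  [-0.24,-0.278,0.015,0.109,0.205,0.615],
  [-0.24,-0.278,0.015,0.109,0.205,0.615],
  [-0.24,-0.278,0.015,0.109,0.205,0.615],
])

```text
time: 12.55
ee_pos: [0.52, -0.1221, 0.4195]
eef_rot: [0.426, 0.905, -0.0, -0.001]
ft_force: [-0.5, 0.3, 0.3]
width: 0.0565
grip_force: 0.0
```

play_rows([
  [-0.467,-0.204,0.2,0,0,0.711],
  [-0.467,-0.204,0.2,0,0,0.711],
  [-0.467,-0.204,0.2,0,0,0.711],
])

```text
time: 12.85
ee_pos: [0.541, -0.1979, 0.3874]
eef_rot: [0.588, 0.809, -0.001, -0.001]
ft_force: [0.2, 0.1, -0.2]
width: 0.0568
grip_force: 0.0
```

play_rows([
  [-0.51,-0.019,0.2,0,0,0.711],
  [-0.51,-0.019,0.2,0,0,0.711],
  [-0.51,-0.019,0.2,0,0,0.711],
])

```text
time: 13.15
ee_pos: [0.5625, -0.2712, 0.3572]
eef_rot: [0.727, 0.687, -0.002, -0.001]
ft_force: [-0.5, 0.8, -0.2]
width: 0.0566
grip_force: 0.0
```

play_rows([
  [-0.481,0.167,0.199,-0.001,0,0.712],
  [-0.481,0.167,0.199,-0.001,0,0.712],
  [-0.481,0.167,0.199,-0.001,0,0.712],
  [-0.481,0.167,0.199,-0.001,0,0.712],
  [-0.481,0.167,0.199,-0.001,0,0.712],
])

```text
time: 13.65
ee_pos: [0.5853, -0.3393, 0.3301]
eef_rot: [0.838, 0.546, 0.0, -0.0]
ft_force: [0.4, 0.6, 0.9]
width: 0.0565
grip_force: 0.0
```

```bash
python3 bar.py short_bar 0.010 s1; python3 -c "
from h import *
KM=cam('wrist');d=spotter.boxes_of('wrist','casting_a');print([(x['point'],x['conf']) for x in d])"
```

```text
13.65 [ 0.5853 -0.3393  0.3301] 66.17522911316587 [0.4339 0.6033 0.9077] [ 0.3761  0.4875  0.1144  1.4105 -0.0569  1.2466  0.0796]
wrist 0.68 (264.75518798828125, 174.93795776367188) centre [ 0.5977 -0.3362  0.01  ] len 0.05564887703230107 wid 0.010825329768458158 az 61.71208847245133
[([0.7252, -0.3254, 0.0841], 0.72)]
```

```bash
python3 -c "
from h import *
c=np.array([.5977,-.3362,.0055]);Q=down(61.7,15);a=np.radians(61.7);u=np.array([np.cos(a),np.sin(a),0])
tip=c-.015*u; tip[2]=.0048
fin=tip-Q.apply([0,0,.182]); print(Q.as_matrix()[:,2],Q.inv().apply(c-fin),Q.inv().apply(u))
chain([(fin-Q.apply([0,0,.06]),Q),(fin,Q),(fin+np.array([0,0,.12]),Q)],(np.array([.585,-.34,.33]),down(66)))"
```

```text
[ 0.12270306  0.22788431 -0.96592583] [1.46700607e-02 2.87623484e-17 1.85206138e-01] [9.65925826e-01 2.62950907e-16 2.58819045e-01]
3 [-0.459, 0.028, 0.61, -0.019, 0.5, 0.143]
-- [ 0.561 -0.405  0.238]
2 [0.001, 0.0, 0.4, 0.0, -0.0, -0.0]
-- [ 0.568 -0.391  0.181]
3 [0.207, 0.0, -0.773, 0.0, -0.0, -0.0]
-- [ 0.568 -0.391  0.301]
```

play_rows([
  [-0.459,0.028,0.61,-0.019,0.5,0.143],
  [-0.459,0.028,0.61,-0.019,0.5,0.143],
  [-0.459,0.028,0.61,-0.019,0.5,0.143],
  [-0.459,0.028,0.61,-0.019,0.5,0.143],
  [-0.459,0.028,0.61,-0.019,0.5,0.143],
])

```text
time: 14.3
ee_pos: [0.5619, -0.4034, 0.2399]
eef_rot: [0.851, 0.509, 0.112, -0.066]
ft_force: [0.2, 0.5, 0.1]
width: 0.0565
grip_force: 0.0
```

play_rows([
  [0.001,0,0.2,0,0,0],
  [0.001,0,0.408,0,0,0],
  [0.001,0,0.408,0,0,0],
  [0.001,0,0.408,0,0,0],
  [0.001,0,0.408,0,0,0],
])

```text
time: 14.8
ee_pos: [0.5696, -0.3894, 0.1814]
eef_rot: [0.851, 0.509, 0.113, -0.066]
ft_force: [0.1, 0.5, 0.1]
width: 0.0565
grip_force: 0.0
```

```bash
python3 -c "
from h import *
np.set_printoptions(precision=4,suppress=True)
s,p,q=st();c=np.array([.5977,-.3362,.0055]);print(p,s['ft_force'],'tip',p+q.apply([0,0,.182]),'corner',p+q.apply([-.0095,0,.182]),'bar in tool',q.inv().apply(c-p),q.as_matrix())"; python3 bar.py short_bar 0.010 s2
```

```text
[ 0.5696 -0.3894  0.1814] [0.1098 0.5364 0.136 ] tip [ 0.5923 -0.3481  0.0056] corner [ 0.5879 -0.3562  0.0031] bar in tool [ 0.0126 -0.0008  0.1854] [[ 0.4558  0.8814  0.1244]
 [ 0.8516 -0.4724  0.2272]
 [ 0.259   0.0024 -0.9659]]
14.8 [ 0.5696 -0.3894  0.1814] 61.844391207605085 [0.1098 0.5364 0.136 ] [ 0.5682  0.6762  0.0409  1.4627 -0.3308  1.0542  0.2807]
wrist 0.68 (252.5, 210.0) centre [ 0.5994 -0.3329  0.01  ] len 0.04531740795491873 wid 0.011326768203163974 az -118.18953747230698
```

play_rows([
  [-0.012,0,0.013,0,0,0],
  [-0.012,0,0.013,0,0,0],
  [-0.012,0,0.013,0,0,0],
])

```text
time: 15.2
ee_pos: [0.5686, -0.3912, 0.1785]
eef_rot: [0.851, 0.508, 0.113, -0.067]
ft_force: [-0.7, 2.1, 7.9]
width: 0.0565
grip_force: 4.1
```

play_rows([
  [0,0,0,0,0,0],
  [0,0,0,0,0,0],
  [0,0,0,0,0,0],
  [0,0,0,0,0,0],
  [0,0,0,0,0,0],
], fingers=-1, squeeze=35)

```text
time: 15.7
ee_pos: [0.5683, -0.3919, 0.1786]
eef_rot: [0.851, 0.508, 0.113, -0.066]
ft_force: [-0.7, 1.0, 8.0]
width: 0.0245
grip_force: 3.8
```

play_rows([
  [0,0,0,0,0,0],
  [0,0,0,0,0,0],
  [0,0,0,0,0,0],
])

```text
time: 16.0
ee_pos: [0.5683, -0.3919, 0.1786]
eef_rot: [0.851, 0.508, 0.113, -0.066]
ft_force: [-0.1, 1.0, 7.3]
width: 0.0103
grip_force: 36.6
```

```bash
python3 -c "
from h import *
np.set_printoptions(precision=4,suppress=True)
s,p,q=st();c=np.array([.5977,-.3362,.0055]);print(p,s['ft_force'],s['grip_force'],s['width'],'tip',p+q.apply([0,0,.182]),'corner',p+q.apply([-.0095,0,.182]),'bar in tool',q.inv().apply(c-p))
p2=p+np.array([0,0,.14])
chain([(p2,q),((.50,-.10,.40),down(135)),((.42,.12,.43),down(198,-15)),],(p,q))"
```

```text
[ 0.5683 -0.3919  0.1786] [-0.0758  1.0004  7.2844] 36.62053442276374 0.010291887876545586 tip [ 0.5911 -0.3506  0.0028] corner [ 0.5868 -0.3587  0.0004] bar in tool [ 0.0159 -0.001   0.1835]
3 [0.242, 0.002, -0.901, 0.0, 0.0, 0.0]
-- [ 0.568 -0.392  0.319]
3 [0.529, -0.441, -0.047, 0.108, -0.142, -0.81]
3 [0.66, -0.188, -0.073, 0.108, -0.143, -0.81]
3 [0.673, 0.093, -0.121, 0.109, -0.142, -0.809]
-- [ 0.5 -0.1  0.4]
3 [0.471, 0.22, -0.067, -0.092, -0.15, -0.696]
3 [0.356, 0.376, -0.085, -0.092, -0.149, -0.696]
3 [0.19, 0.481, -0.086, -0.091, -0.149, -0.696]
-- [0.42 0.12 0.43]
```

```bash
cat > sm.py <<'E'
from h import *
m=np.array((.607,.2212,.135)); Q=down(200,-47); bc=np.array([.0159,-.001,.1835]); bd=np.array([.966,0,.259])
def tcp(t): return m-Q.apply(bc+bd*t)   # bar point t from its centre lies at the mouth centre
E
python3 -c "
from sm import *
s,p,q=st();p2=p+np.array([0,0,.14]);print(tcp(.053),tcp(.004))
chain([(p2,q),((.47,-.08,.43),down(140,-8)),((.48,.12,.43),down(192,-30)),(tcp(.053),Q)],(p,q))"
```

```text
[0.5141152  0.18845687 0.31858086] [0.49250217 0.18059038 0.27530772]
3 [0.242, 0.002, -0.901, 0.0, 0.0, 0.0]
-- [ 0.568 -0.392  0.319]
4 [0.554, -0.521, -0.109, 0.055, -0.213, -0.874]
4 [0.712, -0.229, -0.17, 0.055, -0.214, -0.874]
4 [0.719, 0.098, -0.25, 0.055, -0.213, -0.873]
-- [ 0.47 -0.08  0.43]
4 [0.399, 0.532, -0.056, -0.284, -0.341, -0.824]
4 [0.132, 0.655, -0.015, -0.284, -0.341, -0.825]
-- [0.48 0.12 0.43]
3 [0.097, 0.398, 0.802, -0.166, -0.565, -0.209]
-- [0.514 0.188 0.319]
```

play_rows([
  [0.242,0.002,-0.901,0,0,0],
  [0.242,0.002,-0.901,0,0,0],
  [0.242,0.002,-0.901,0,0,0],
  [0.242,0.002,-0.901,0,0,0],
])

```text
time: 16.4
ee_pos: [0.5691, -0.3927, 0.3245]
eef_rot: [0.851, 0.509, 0.115, -0.062]
ft_force: [-0.3, 0.0, -0.8]
width: 0.0101
grip_force: 35.0
```

play_rows([
  [0.554,-0.521,-0.109,0.055,-0.213,-0.874],
  [0.554,-0.521,-0.109,0.055,-0.213,-0.874],
  [0.554,-0.521,-0.109,0.055,-0.213,-0.874],
  [0.554,-0.521,-0.109,0.055,-0.213,-0.874],
])

```text
time: 16.8
ee_pos: [0.5357, -0.2848, 0.3556]
eef_rot: [0.715, 0.695, 0.07, -0.023]
ft_force: [-0.2, -1.9, -1.0]
width: 0.0104
grip_force: 35.0
```

play_rows([
  [0.712,-0.229,-0.17,0.055,-0.214,-0.874],
  [0.712,-0.229,-0.17,0.055,-0.214,-0.874],
  [0.712,-0.229,-0.17,0.055,-0.214,-0.874],
  [0.712,-0.229,-0.17,0.055,-0.214,-0.874],
])

```text
time: 17.2
ee_pos: [0.5029, -0.1824, 0.3923]
eef_rot: [0.543, 0.839, 0.024, 0.022]
ft_force: [-0.3, 0.3, -0.3]
width: 0.0106
grip_force: 35.0
```

play_rows([
  [0.719,0.098,-0.25,0.055,-0.213,-0.873],
  [0.719,0.098,-0.25,0.055,-0.213,-0.873],
  [0.719,0.098,-0.25,0.055,-0.213,-0.873],
  [0.719,0.098,-0.25,0.055,-0.213,-0.873],
])

```text
time: 17.6
ee_pos: [0.4703, -0.0793, 0.4294]
eef_rot: [0.341, 0.938, -0.023, 0.065]
ft_force: [0.2, -0.2, -0.0]
width: 0.0104
grip_force: 35.0
```

play_rows([
  [0.399,0.532,-0.056,-0.284,-0.341,-0.824],
  [0.399,0.532,-0.056,-0.284,-0.341,-0.824],
  [0.399,0.532,-0.056,-0.284,-0.341,-0.824],
  [0.399,0.532,-0.056,-0.284,-0.341,-0.824],
])

```text
time: 18.0
ee_pos: [0.4758, 0.0187, 0.428]
eef_rot: [0.125, 0.978, 0.003, 0.165]
ft_force: [-1.1, 0.9, -0.3]
width: 0.0105
grip_force: 35.0
```

play_rows([
  [0.132,0.655,-0.015,-0.284,-0.341,-0.825],
  [0.132,0.655,-0.015,-0.284,-0.341,-0.825],
  [0.132,0.655,-0.015,-0.284,-0.341,-0.825],
  [0.132,0.655,-0.015,-0.284,-0.341,-0.825],
  [0.132,0.655,-0.015,-0.284,-0.341,-0.825],
])

```text
time: 18.5
ee_pos: [0.4812, 0.1177, 0.428]
eef_rot: [-0.097, 0.962, 0.028, 0.255]
ft_force: [-0.0, -0.4, -1.3]
width: 0.0102
grip_force: 35.0
```

Run:
```python
from sm import *
np.set_printoptions(precision=4,suppress=True)
s,p,q=st();print(s['time'],p,s['joint_positions'],s['width'],s['grip_force'])
chain([(tcp(.053),Q)])
```

```text
18.5 [0.4812 0.1177 0.428 ] [ 0.0571 -0.1312 -0.3763  1.9592  0.015   0.7881  1.4351] 0.010230725274630063 34.96134281158447
3 [0.094, 0.415, 0.789, -0.168, -0.573, -0.226]
-- [0.514 0.188 0.319]
```

play_rows([
  [0.097,0.398,0.802,-0.166,-0.565,-0.209],
  [0.097,0.398,0.802,-0.166,-0.565,-0.209],
  [0.097,0.398,0.802,-0.166,-0.565,-0.209],
  [0.097,0.398,0.802,-0.166,-0.565,-0.209],
  [0.097,0.398,0.802,-0.166,-0.565,-0.209],
])

```text
time: 19.0
ee_pos: [0.514, 0.1878, 0.3137]
eef_rot: [-0.157, 0.905, 0.07, 0.389]
ft_force: [-0.3, -0.7, -0.1]
width: 0.0109
grip_force: 35.0
```

```bash
cat > chk.py <<'E'
from sm import *
import sys
np.set_printoptions(precision=4,suppress=True)
s,p,q=st();print(s['time'],p,s['joint_positions'],s['ft_force'],'tip-mouth',p+q.apply(bc+.028*bd)-m,'bar',q.apply(bd))
for t in map(float,sys.argv[2:]): chain([(tcp(t),Q)])
KM=cam('wrist');a=vision.camera('wrist');b=vision.camera('side')
for n,im,k in(('wrist',a,KM),('side',b,cam('side'))):
    for P in [m,p+q.apply(bc+.028*bd)]:
        u=proj(n,P,k);print(n,u);cv2.circle(im,tuple(int(x) for x in u),1,(0,0,255),-1)
cv2.imwrite('pics/%s.png'%sys.argv[1],np.hstack([a[:,80:430],cv2.resize(b[160:310,120:300],None,fx=2.5,fy=2.56)]))
E
python3 chk.py sp1 .053 .028 .004
```

```text
19.0 [0.514  0.1878 0.3137] [-0.0304  0.0614 -0.434   2.1112  0.5495  0.1919  0.9629] [-0.3297 -0.7319 -0.0951] tip-mouth [0.0095 0.0034 0.0163] bar [-0.4501 -0.157  -0.8792]
1 [-0.025, 0.004, -0.021, 0.002, -0.016, -0.012]
-- [0.514 0.188 0.319]
1 [0.136, 0.003, 0.024, 0.002, -0.016, -0.012]
-- [0.503 0.184 0.296]
1 [0.29, 0.002, 0.066, 0.002, -0.016, -0.012]
-- [0.492 0.181 0.275]
wrist [253.5741 124.0305]
wrist [253.6552 159.7778]
side [191.6265 227.9022]
side [186.9869 221.8912]
```

View pics/sp1.png

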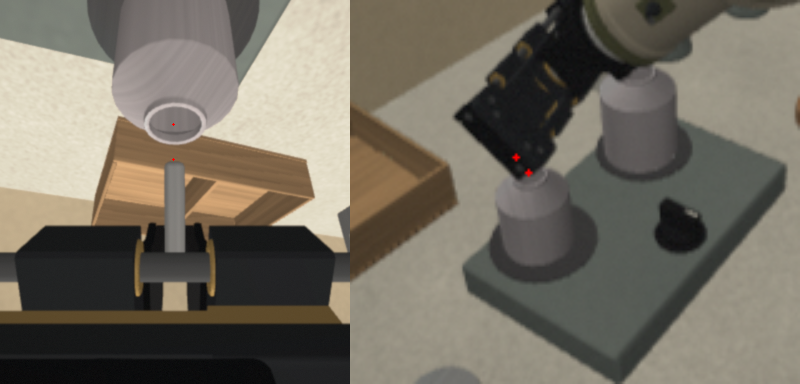

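The side and wrist views both show the tip in line with the small mouth: mouth at (255,124), tip at (254,160). Next I'll insert it.

play_rows([
  [0.08,0,0.022,0,0,0],
  [0.16,0,0.043,0,0,0],
  [0.16,0,0.043,0,0,0],
  [0.16,0,0.043,0,0,0],
])

```text
time: 19.5
ee_pos: [0.5035, 0.1839, 0.297]
eef_rot: [-0.158, 0.904, 0.069, 0.392]
ft_force: [0.2, 0.1, -2.2]
width: 0.0106
grip_force: 35.0
```

```bash
python3 chk.py sp2 .028 .004
```

```text
19.5 [0.5035 0.1839 0.297 ] [-0.0799  0.0592 -0.3869  2.1567  0.7369  0.1515  0.7729] [ 0.1559  0.1425 -2.2076] tip-mouth [ 0.0003 -0.0006  0.0004] bar [-0.4427 -0.1583 -0.8827]
1 [0.003, 0.004, 0.001, -0.002, -0.002, -0.006]
-- [0.503 0.184 0.297]
1 [0.158, 0.004, 0.043, -0.002, -0.002, -0.006]
-- [0.493 0.181 0.275]
wrist [254.8895 159.0545]
wrist [253.6617 159.7693]
side [191.6265 227.9022]
side [191.6937 227.5919]
```

play_rows([
  [0.08,0.003,0.022,0,0,0],
  [0.158,0.004,0.043,0,0,0],
  [0.158,0.004,0.043,0,0,0],
  [0.158,0.004,0.043,0,0,0],
])

```text
time: 20.0
ee_pos: [0.4922, 0.1815, 0.2749]
eef_rot: [-0.159, 0.903, 0.07, 0.392]
ft_force: [-0.6, 0.9, -0.1]
width: 0.0107
grip_force: 35.0
```

```bash
python3 chk.py sp3 .004
```

```text
20.0 [0.4922 0.1815 0.2749] [-0.1688  0.0671 -0.3041  2.2046  1.0723  0.1169  0.4309] [-0.6192  0.9074 -0.1145] tip-mouth [-0.0112 -0.0027 -0.0218] bar [-0.4424 -0.1599 -0.8826]
1 [-0.002, -0.007, -0.002, 0.002, -0.002, -0.002]
-- [0.493 0.181 0.275]
wrist [251.4157 205.0189]
wrist [253.6613 159.772 ]
side [191.6265 227.9022]
side [196.7241 235.8955]
```

play_rows([
  [0,0,0,0,0,0],
  [0,0,0,0,0,0],
  [0,0,0,0,0,0],
  [0,0,0,0,0,0],
  [0,0,0,0,0,0],
], fingers=0.3)

```text
time: 20.6
ee_pos: [0.4918, 0.1813, 0.2741]
eef_rot: [-0.159, 0.904, 0.07, 0.392]
ft_force: [-0.9, -0.2, -0.1]
width: 0.0426
grip_force: 0.0
```

Run:
```python
from h import *
a=vision.camera('wrist');cv2.imwrite('pics/rel2.png',a)
print(spotter.boxes_of('wrist','short_bar'),[(x['point'],x['conf']) for x in spotter.boxes_of('wrist','small_can_mouth')])
b=cv2.imread('pics/sp3.png')[:,:350]; print(a[180:240:10,254].tolist(),b[180:240:10,174].tolist())
s,p,q=st();print(s['time'],s['width'])
chain([(p+np.array([-.01,0,.12]),down(195,-20)),((.55,.135,.42),down(183,0))],(p,q))
```

```text
[] [([0.5812, 0.2132, 0.1093], 0.58)]
[[143, 145, 154], [122, 125, 132], [92, 93, 98], [100, 102, 108], [166, 178, 198], [55, 78, 99]] [[148, 150, 160], [128, 130, 139], [127, 131, 134], [127, 131, 133], [128, 132, 134], [127, 131, 134]]
20.75 0.0528190800846218
4 [-0.541, 0.024, -0.592, 0.095, 0.896, 0.139]
-- [0.482 0.181 0.394]
3 [-0.397, -0.416, -0.04, 0.07, 0.664, 0.396]
-- [0.55  0.135 0.42 ]
```

Run:
```python
from h import *
s,p,q=st()
chain([(p+np.array([-.01,0,.12]),down(195,-20)),((.625,.135,.42),down(183,0))],(p,q))
```

```text
4 [-0.541, 0.024, -0.592, 0.095, 0.896, 0.139]
-- [0.482 0.181 0.394]
4 [-0.851, -0.545, 0.125, 0.07, 0.664, 0.396]
-- [0.625 0.135 0.42 ]
```

play_rows([
  [-0.541,0.024,-0.592,0.095,0.896,0.139],
  [-0.541,0.024,-0.592,0.095,0.896,0.139],
  [-0.541,0.024,-0.592,0.095,0.896,0.139],
  [-0.541,0.024,-0.592,0.095,0.896,0.139],
  [-0.541,0.024,-0.592,0.095,0.896,0.139],
])

```text
time: 21.25
ee_pos: [0.4809, 0.1823, 0.3975]
eef_rot: [-0.129, 0.97, 0.023, 0.204]
ft_force: [0.6, -0.4, -0.7]
width: 0.0567
grip_force: 0.0
```

play_rows([
  [-0.851,-0.545,0.125,0.07,0.664,0.396],
  [-0.851,-0.545,0.125,0.07,0.664,0.396],
  [-0.851,-0.545,0.125,0.07,0.664,0.396],
  [-0.851,-0.545,0.125,0.07,0.664,0.396],
  [-0.851,-0.545,0.125,0.07,0.664,0.396],
])

```text
time: 21.75
ee_pos: [0.6241, 0.1341, 0.4273]
eef_rot: [-0.025, 0.999, 0.003, 0.032]
ft_force: [-0.2, 0.3, 0.1]
width: 0.0566
grip_force: 0.0
```

Run:
```python
from h import *
np.set_printoptions(precision=4,suppress=True)
s,p,q=st();print(s['time'],p,s['joint_positions'])
KM=cam('wrist'); im=vision.camera('wrist'); g=cv2.cvtColor(im,cv2.COLOR_BGR2GRAY)
for n in('knob_grip','long_bar','short_bar'): print(n,[(np.round(d['point'],4),d['conf']) for d in spotter.boxes_of('wrist',n)])
for d in spotter.regions_of('wrist','knob_grip')[:1]:
    m=d['pixels'].astype(np.uint8); c=max(cv2.findContours(m,0,2)[0],key=cv2.contourArea); (u,v),rr=cv2.minEnclosingCircle(c); print((u,v,rr),onplane('wrist',(u,v),.059,KM))
for n,(mx,z,rn) in {'L':((.6135,.0532),.155,.018),'S':((.607,.2212),.135,.014)}.items():
    print(n,proj('wrist',(*mx,z),KM))
    u,v=proj('wrist',(*mx,z),KM); w=45
    x0,y0=int(u)-w,int(v)-w; pz=cv2.resize(g[y0:y0+2*w,x0:x0+2*w],None,fx=4,fy=4,interpolation=2)
    cc=cv2.HoughCircles(cv2.GaussianBlur(pz,(0,0),2),cv2.HOUGH_GRADIENT_ALT,1.5,5,param1=100,param2=.6,minRadius=50,maxRadius=130)
    if cc is not None:
        for a,b,rr in cc[0][:3]: print('  ',onplane('wrist',(a/4+x0-.4,b/4+y0-.4),z,KM),rr/4)
k=im[20:140,195:365]
o=np.hstack([cv2.resize(im[80:200,130:420],None,fx=1.5,fy=1.5),cv2.resize(k,(255,180))])
cv2.imwrite('pics/knob.png',o); cv2.imwrite('full.png',im)
```

```text
21.75 [0.6241 0.1341 0.4273] [ 0.023   0.3569 -0.4053  1.4034  0.1571  1.3474  1.2353]
knob_grip [(array([0.5015, 0.129 , 0.0541]), 0.64)]
long_bar []
short_bar []
(253.0, 23.928571701049805, 25.565242767333984) [0.4979 0.1273 0.059 ]
L [152.9754 158.5572]
   [0.6139 0.0536 0.155 ] 24.20832
S [356.0169 155.513 ]
   [0.6061 0.2223 0.135 ] 19.86864
```

View pics/knob.png

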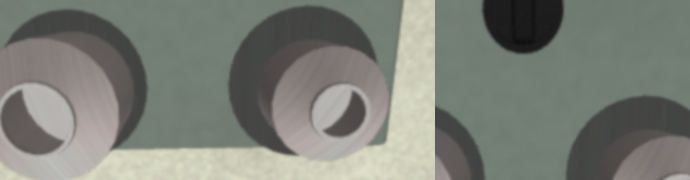

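Both mouths are still where they were (large within 1 mm) and neither bar is detected outside. The knob sits at the top edge of this view, so I'll go closer to it.

Run:
```python
from h import *
s,p,q=st();print(p)
chain([((.50,.13,.36),down(182.5))])
print(onplane('top',(213.67,225.16),.07))
```

```text
[0.62156183 0.13541559 0.42989394]
3 [0.841, 0.005, 0.41, 0.007, 0.129, 0.017]
-- [0.5  0.13 0.36]
[0.49670943 0.12550084 0.07      ]
```

play_rows([
  [0.841,0.005,0.41,0.007,0.129,0.017],
  [0.841,0.005,0.41,0.007,0.129,0.017],
  [0.841,0.005,0.41,0.007,0.129,0.017],
  [0.841,0.005,0.41,0.007,0.129,0.017],
  [0.841,0.005,0.41,0.007,0.129,0.017],
])

```text
time: 22.5
ee_pos: [0.5001, 0.1295, 0.36]
eef_rot: [-0.021, 1.0, -0.0, 0.0]
ft_force: [0.9, 0.2, 1.3]
width: 0.0566
grip_force: 0.0
```

```bash
cat > knob.py <<'E'
from h import *
np.set_printoptions(precision=4,suppress=True)
s,p,q=st();print(s['time'],p,q.as_matrix()[:,2],s['joint_positions'])
KM=cam('wrist'); im=vision.camera('wrist'); cv2.imwrite('full2.png',im)
print([(np.round(d['point'],4),d['conf']) for d in spotter.boxes_of('wrist','knob_grip')])
for d in spotter.regions_of('wrist','knob_grip')[:1]:
    m=d['pixels'].astype(np.uint8); c=max(cv2.findContours(m,0,2)[0],key=cv2.contourArea); (u,v),rr=cv2.minEnclosingCircle(c); print((u,v,rr),m.sum(),cv2.boundingRect(c),onplane('wrist',(u,v),.059,KM))
    if len(c)>5: print(cv2.fitEllipse(c))
    g=cv2.cvtColor(im,cv2.COLOR_BGR2GRAY); l=cv2.createLineSegmentDetector().detect(g)[0][:,0]
    for x1,y1,x2,y2 in l:
        if np.hypot(x1-x2,y1-y2)>18 and np.hypot((x1+x2)/2-u,(y1+y2)/2-v)<rr:
            a,b=onplane('wrist',(x1,y1),.083,KM),onplane('wrist',(x2,y2),.083,KM); e=b-a; print('line',a[:2],b[:2],np.linalg.norm(e),np.degrees(np.arctan2(e[1],e[0])))
E
python3 knob.py
```

```text
22.5 [0.5001 0.1295 0.36  ] [ 0.0001 -0.0007 -1.    ] [ 0.0657  0.1553 -0.4438  1.7857  0.0716  1.2164  1.2152]
[(array([0.4981, 0.1264, 0.0547]), 0.87)]
(254.0, 189.08035278320312, 28.36391830444336) 1982 (229, 161, 49, 57) [0.5008 0.1282 0.059 ]
((253.05372619628906, 187.339111328125), (46.62846374511719, 52.587162017822266), 178.63719177246094)
line [0.506 0.108] [0.4906 0.1026] 0.016314471376147225 -160.36835358837735
line [0.4802 0.1499] [0.4973 0.1511] 0.01712142286948281 4.063943368387584
line [0.5146 0.1217] [0.5061 0.1081] 0.01606956594426353 -121.70335341063532
line [0.4984 0.1517] [0.5144 0.1364] 0.022155350455071762 -43.72806879468374
```

Run:
```python
from h import *
from scipy.optimize import least_squares
KM=cam('wrist');t=np.linspace(0,2*np.pi,60)
def bb(c,w=np.radians(3)):
    P=[(c[0]+.022*np.cos(a),c[1]+.022*np.sin(a),z) for a in t for z in(.05,.059)]
    P+=[(c[0]+i*.022*np.cos(w)-j*.007*np.sin(w),c[1]+i*.022*np.sin(w)+j*.007*np.cos(w),.083) for i in(-1,1) for j in(-1,1)]
    U=np.array([proj('wrist',x,KM) for x in P]); return np.r_[U.min(0),U.max(0)]
r0=least_squares(lambda c:bb(c)-np.array([229,161,277.5,217.5]),[.5,.13]);print(r0.x,r0.fun)
im=cv2.imread('full2.png');g=cv2.cvtColor(im,cv2.COLOR_BGR2GRAY)[155:222,225:282]
print(g.min(),np.percentile(g,[10,30,50,70,90])); 
for row in (8,14,20,28,36,44,50,56): print(row+155,g[row,::3].tolist())
```

```text
[0.50047419 0.12795999] [ 0.22326645 -0.25224062 -0.22363882  0.23754362]
9 [ 23.   26.   28.  117.6 129. ]
163 [130, 130, 130, 91, 28, 25, 25, 19, 15, 16, 17, 16, 19, 23, 27, 26, 89, 127, 127]
169 [129, 117, 31, 26, 22, 24, 26, 15, 20, 146, 81, 17, 20, 27, 26, 22, 25, 29, 121]
175 [125, 29, 26, 27, 25, 25, 25, 19, 27, 218, 134, 26, 20, 27, 27, 26, 27, 26, 29]
183 [75, 27, 27, 26, 27, 27, 26, 19, 27, 215, 154, 27, 18, 25, 28, 26, 27, 26, 26]
191 [120, 28, 27, 27, 26, 28, 28, 20, 26, 27, 26, 25, 18, 25, 26, 25, 28, 27, 26]
199 [129, 128, 34, 27, 27, 26, 28, 20, 26, 26, 27, 25, 20, 28, 26, 26, 26, 33, 123]
205 [128, 129, 130, 112, 34, 26, 26, 21, 26, 28, 26, 26, 20, 28, 27, 33, 114, 129, 129]
211 [128, 128, 128, 128, 129, 128, 122, 64, 28, 26, 27, 25, 37, 118, 127, 127, 127, 126, 129]
```

play_rows([
  [-0.003,-0.01,0.3,0,0,0],
  [-0.003,-0.01,0.6,0,0,0],
  [-0.003,-0.01,0.76,0,0,0],
  [-0.003,-0.01,0.76,0,0,0],
  [-0.003,-0.01,0.76,0,0,0],
])

```text
time: 23.15
ee_pos: [0.5024, 0.1283, 0.2464]
eef_rot: [-0.021, 1.0, 0.001, -0.0]
ft_force: [0.0, 0.2, 1.4]
width: 0.0565
grip_force: 0.0
```

play_rows([
  [0,0,0,0,0,0],
  [0,0,0,0,0,0],
  [0,0,0,0,0,0],
  [0,0,0,0,0,0],
  [0,0,0,0,0,0],
], fingers=-1, squeeze=45)

```text
time: 23.65
ee_pos: [0.5016, 0.128, 0.2457]
eef_rot: [-0.021, 1.0, 0.0, -0.0]
ft_force: [-0.5, -0.2, 0.4]
width: 0.0245
grip_force: 0.0
```

play_rows([
  [0,0,0,0,0,0],
  [0,0,0,0,0,0],
  [0,0,0,0,0,0],
])

```text
time: 23.95
ee_pos: [0.5016, 0.1283, 0.2455]
eef_rot: [-0.021, 1.0, 0.0, -0.001]
ft_force: [1.0, 2.1, 0.6]
width: 0.0139
grip_force: 45.0
```

```bash
cat > ks.py <<'E'
from h import *
np.set_printoptions(precision=4,suppress=True)
s,p,q=st();X=q.as_matrix()[:,0];print(s['time'],p,q.as_matrix()[:,2],'az',np.degrees(np.arctan2(X[1],X[0])),'F',s['ft_force'],'T',s['torque'],s['width'],s['grip_force'],s['joint_positions'])
E
python3 ks.py
```

```text
23.95 [0.5016 0.1283 0.2455] [-0.0012  0.0007 -1.    ] az -177.58183473424592 F [0.9788 2.06   0.5838] T [ 0.5022 -0.2435  0.0113] 0.01394288900329575 44.99417960643768 [ 0.0452  0.2859 -0.4321  1.8998  0.1408  0.9863  1.1636]
```

play_rows([
  [0,0,0,0,0,0.25],
  [0,0,0,0,0,0.5],
  [0,0,0,0,0,0.75],
  [0,0,0,0,0,0.933],
  [0,0,0,0,0,0.933],
])

```text
time: 24.45
ee_pos: [0.5015, 0.1274, 0.2455]
eef_rot: [0.222, 0.975, -0.001, -0.001]
ft_force: [-1.7, -4.0, 4.9]
width: 0.0137
grip_force: 45.0
```

```bash
python3 ks.py
```

```text
24.45 [0.5015 0.1274 0.2455] [-0.0019 -0.001  -1.    ] az 154.2979152083789 F [-1.7325 -3.9701  4.8892] T [-0.7906  0.2345  0.1379] 0.0136824920320643 44.99957799911499 [-0.0146  0.277  -0.3626  1.9033  0.1171  0.9838  0.6925]
```

play_rows([
  [0,0,0,0,0,0.25],
  [0,0,0,0,0,0.5],
  [0,0,0,0,0,0.75],
  [0,0,0,0,0,0.933],
  [0,0,0,0,0,0.933],
])

```text
time: 24.95
ee_pos: [0.5011, 0.1266, 0.2454]
eef_rot: [0.451, 0.892, -0.002, -0.001]
ft_force: [-6.7, -8.0, 10.4]
width: 0.0135
grip_force: 45.0
```

play_rows([
  [0,0,0,0,0,0.2],
  [0,0,0,0,0,0.36],
  [0,0,0,0,0,0.48],
  [0,0,0,0,0,0.48],
])

```text
time: 25.35
ee_pos: [0.5007, 0.1264, 0.2454]
eef_rot: [0.559, 0.829, -0.003, -0.001]
ft_force: [-9.8, -8.5, 12.9]
width: 0.0138
grip_force: 45.0
```

```bash
python3 ks.py
```

```text
25.35 [0.5007 0.1264 0.2454] [-0.0051 -0.003  -1.    ] az 112.02373290620444 F [-9.8484 -8.4859 12.8773] T [-1.9694  2.1052  0.2697] 0.013810620068155841 45.02076208591461 [-0.1014  0.2663 -0.2633  1.909   0.0837  0.9825 -0.0184]
```

play_rows([
  [0,0,0,0,0,0.07],
  [0,0,0,0,0,0.07],
  [0,0,0,0,0,0.07],
])

```text
time: 25.65
ee_pos: [0.5007, 0.1264, 0.2454]
eef_rot: [0.573, 0.82, -0.003, -0.001]
ft_force: [-9.7, -9.4, 14.7]
width: 0.0138
grip_force: 45.3
```

```bash
python3 ks.py
```

```text
25.65 [0.5007 0.1264 0.2454] [-0.0051 -0.0033 -1.    ] az 110.0894229615615 F [-9.7255 -9.3756 14.6515] T [-2.0191  2.1577  0.6514] 0.013798684472130346 45.271448493003845 [-0.1053  0.2659 -0.259   1.9093  0.0825  0.9824 -0.0512]
```

play_rows([
  [0,0,0,0,0,0.07],
  [0,0,0,0,0,0.07],
  [0,0,0,0,0,0.07],
])

```text
time: 25.95
ee_pos: [0.5007, 0.1265, 0.2454]
eef_rot: [0.588, 0.809, -0.003, -0.001]
ft_force: [-10.8, -9.0, 14.2]
width: 0.0137
grip_force: 46.2
```

```bash
python3 ks.py
```

```text
25.95 [0.5007 0.1265 0.2454] [-0.0051 -0.0034 -1.    ] az 108.02899230718737 F [-10.8062  -8.9885  14.2186] T [-2.076   2.2152  0.9272] 0.013699492990437911 46.21195077896118 [-0.1096  0.2655 -0.2543  1.9095  0.0812  0.9823 -0.0863]
```

The moment about the knob axis has jumped past 0.45 N m, so the knob is at its stop. I'll hold it there, then let go.

play_rows([
  [0,0,0,0,0,0],
  [0,0,0,0,0,0],
  [0,0,0,0,0,0],
  [0,0,0,0,0,0],
  [0,0,0,0,0,0],
])

```text
time: 26.45
ee_pos: [0.5007, 0.1264, 0.2453]
eef_rot: [0.588, 0.809, -0.003, -0.001]
ft_force: [-9.7, -9.8, 13.2]
width: 0.0141
grip_force: 46.2
```

play_rows([
  [0,0,0,0,0,0],
  [0,0,0,0,0,0],
  [0,0,0,0,0,0],
  [0,0,0,0,0,0],
  [0,0,0,0,0,0],
])

```text
time: 26.95
ee_pos: [0.5007, 0.1264, 0.2454]
eef_rot: [0.588, 0.809, -0.003, -0.001]
ft_force: [-10.4, -9.8, 13.8]
width: 0.0137
grip_force: 46.2
```

play_rows([
  [0,0,0,0,0,0],
  [0,0,0,0,0,0],
  [0,0,0,0,0,0],
  [0,0,0,0,0,0],
  [0,0,0,0,0,0],
], fingers=1)

```text
time: 27.45
ee_pos: [0.5017, 0.1278, 0.2453]
eef_rot: [0.589, 0.808, -0.0, -0.001]
ft_force: [1.0, -2.5, 0.2]
width: 0.046
grip_force: 1.3
```

play_rows([
  [0,0,0,0,0,0],
  [0,0,0,0,0,0],
  [0,0,0,0,0,0],
  [0,0,0,0,0,0],
  [0,0,0,0,0,0],
])

```text
time: 27.95
ee_pos: [0.5015, 0.1282, 0.2454]
eef_rot: [0.589, 0.808, -0.0, -0.001]
ft_force: [0.7, 0.6, -0.4]
width: 0.0836
grip_force: 0.0
```

play_rows([
  [0,0,-0.3,0,0,0],
  [0,0,-0.6,0,0,0],
  [0,0,-0.76,0,0,0],
  [0,0,-0.76,0,0,0],
  [0,0,-0.76,0,0,0],
])

```text
time: 28.45
ee_pos: [0.5017, 0.128, 0.3594]
eef_rot: [0.589, 0.808, -0.0, -0.0]
ft_force: [0.1, -0.3, 0.0]
width: 0.0871
grip_force: 0.0
```

```bash
python3 ks.py; cp full2.png before.png; python3 knob.py
python3 - <<'E'
from h import *
im=cv2.imread('full2.png');KM=cam('wrist')
# white pointer on the knob's bar: its direction from the axis
g=cv2.cvtColor(im,cv2.COLOR_BGR2GRAY); u,v=proj('wrist',(.5005,.128,.083),KM)
yy,xx=np.mgrid[:384,:512]; m=(g>110)&(np.hypot(xx-u,yy-v)<24); e=onplane('wrist',(xx[m].mean(),yy[m].mean()),.083,KM)-np.array([.5005,.128,.083]); print(m.sum(),np.degrees(np.arctan2(e[1],e[0])),e)
vision.camera('side')
for n in('large_can','small_can','long_bar','short_bar'): print(n,[(np.round(d['point'],3).tolist(),round(d['conf'],2)) for d in spotter.boxes_of('side',n)])
E
```

```text
28.45 [0.5017 0.128  0.3594] [-0.0008  0.0004 -1.    ] az 107.81887074039676 F [ 0.1013 -0.3092  0.0038] T [-0.0325 -0.1228  0.0404] 0.08710755734692538 0.0 [-0.0983  0.1429 -0.26    1.7921  0.0384  1.2122 -0.0582]
28.45 [0.5017 0.128  0.3594] [-0.0008  0.0004 -1.    ] [-0.0983  0.1429 -0.26    1.7921  0.0384  1.2122 -0.0582]
[(array([0.5359, 0.1741, 0.048 ]), 0.63), (array([0.5   , 0.1339, 0.0743]), 0.49)]
(252.22938537597656, 188.36639404296875, 27.620933532714844) 2014 (225, 162, 53, 50) [0.4993 0.1268 0.059 ]
((252.1548614501953, 186.86569213867188), (48.13010787963867, 51.58633041381836), 110.72819519042969)
line [0.4864 0.1121] [0.4727 0.1253] 0.01899355262448224 135.92170972687495
line [0.5108 0.115 ] [0.4932 0.1102] 0.018213308307222235 -164.63732034078063
line [0.5178 0.1479] [0.5207 0.1253] 0.022781735634234093 -82.63855651061621
261 -73.4281981856259 [ 3.34797774e-03 -1.12507895e-02  1.38777878e-17]
large_can [([0.59, 0.077, 0.108], 0.95)]
small_can [([0.586, 0.238, 0.11], 0.55), ([0.432, -0.424, 0.019], 0.3)]
long_bar []
short_bar []
```

Run:
```python
from h import *
KM=cam('wrist');g=cv2.cvtColor(cv2.imread('full2.png'),cv2.COLOR_BGR2GRAY); u,v=proj('wrist',(.5005,.128,.083),KM)
yy,xx=np.mgrid[:384,:512]; m=(g>150)&(np.hypot(xx-u,yy-v)<24); e=onplane('wrist',(xx[m].mean(),yy[m].mean()),.083,KM)-np.array([.5005,.128,.083]); print(m.sum(),np.degrees(np.arctan2(e[1],e[0])),e)
```

```text
44 -173.36545391292458 [-1.47455164e-02 -1.71512481e-03  1.38777878e-17]
```

The pointer is back at its rest direction, both cans are in place and the arm is clear, so I'm handing in.

```bash
python3 -c "
from bench import job
print(job.close_job())"
```

```text
the job is handed in; nothing more can be done
None
```

I dropped the long bar into the large can and the short bar into the small one, turned the knob to its stop, held it about 1 s and let it spring back, then handed the job in at about 28.6 s; the cans stayed upright in place, and the cameras no longer see either bar outside.

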